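# Set the flat-back patterns in their moulding flasks

### The arm

A 6-joint arm with a two-finger parallel gripper is mounted at the origin on the work surface. World frame = base frame: x ahead of the robot, y to its left, z up, the work surface at z = 0. Lengths are in mm, angles in rad, forces in N, time in s.
With the tool pointing down it reaches from about 350 to 975 mm from the base axis. Payload 4.9 kg.
Tool frame: the origin (TCP) lies at the very end of the fingers, on their centre line; the grasp point (between the pads) lies behind it (ctrl.pinch_z is the z of the grasp point in the tool frame, in mm); z points along the fingers, y is the line along which they close (so a half turn about z gives the same grasp; the last joint's range is limited). The gripper opens to 85 mm and grips with 20 to 120 N. Pads are 22 mm wide; open, the fingers measure 114 mm over their backs; the gripper's body (76 mm by 85 mm) begins 54 mm behind the grasp point. The pads swing forward as they close: fully open they stand 13 mm farther back than shut.
Start: joints at [1.034, 0.053, 1.613, -0, 1.476, -0.119], TCP at [253.582, 571.225, 231.304] pointing down, gripper open.
Joint ranges: [-3.01, 3.01], [-1.01, 2.22], [0.06, 2.58], [-1.02, 4.17], [0.09, 2.62], [-3.14, 3.14]. Speed limits (rad/s): [2.57, 2.57, 3.14, 3.14, 3.14, 3.14].

### API

Orientations are given as a unit quaternion [w, x, y, z].
In Python, from station import status, eyes, ctrl gives the robot as it stands. The module is installed in compiled form; this text tells all that it offers.
- The arm moves only by the tool carry_out, never from a script. Its argument "moves" is one flat list of numbers, 7 for each row, row after row: the shift along the tool's x, y, z in mm, then the turn, a rotation vector about the tool's x, y, z in rad, then the closure, from 0 (fully open) to 1 (shut). A call has 1 to 10 rows; each row is the pose to reach, as a shift and turn from the pose commanded when the call began, along the tool's axes at that moment; what a row does not reach only later rows make up. A row lasts 1/10 s, in which the tool goes at most 50 mm and 8.59 degrees, less where a joint would pass 70% of its speed; a pose out of reach is approached as far as the arm can. A call with a gripper value outside its range is refused whole. The fingers move at their own pace and stop on an object; "newtons" is the grip in N (left out, the last holds). Time passes only in rows, so rows that repeat a pose let the fingers close. It gives the time, the measured TCP pose, the force, the opening and the grip force at its end, in the units of the state.
- status.state(): the state, without advancing time (a new reading comes with each control period).
- eyes.grab_frame(name): name is "scene" or "top" or "wrist"; returns (picture, depth): 384x512x3 uint8, blue, green, red; 384x512 float32, mm along the optical axis (not along the pixel's ray), 0 where there is no reading.
- eyes.calibration(name): a dict with "fx", "fy", "cx", "cy" (pixels), "R" (3x3) and "t" (3): a world point X has camera coordinates R X + t. Camera axes: x right, y down, z forward; pixel columns grow to the right and rows downward; lengths in mm; the calibration is good to about 2 mm. A picture is of the moment at which its call begins: read the wrist's pose just before it. calibration takes no time and is no camera call; for the wrist camera it gives the pose at the moment of the call.
- ctrl.hand_in(): hands the job in; it is judged then, once.
Trained networks look in the newest picture that a camera, given by its name, has taken for a name from the list of things; names that differ only in an ending like _2 or _b are one class to them, and where a whole thing is asked for, a point or a joint stands for the part that bears it (a point fixed in the world has none). Each returns a list of dicts, best first, with "conf" (0 to 1); they miss things now and then, are a little off and sometimes report something else, mostly with a low value. They report only what shows in the picture. A call takes as long as a camera call.
- eyes.find_in(camera, label): "pixel" ([row, column] in pixels, amid what is visible of it).
The state is a dict: "time": time; "joints": joint angles; "joint_vel": joint speeds; "tau": joint torques, N m; "eef_pos": TCP position; "orientation": TCP orientation; "contact_force": force on the tool from outside, world axes, zero at the start; "wrist_torque": the same for the moment, N m; "grip_width": opening from 0.0 (shut) to 1.0 (fully open); "grasp_force": force on a finger pad.
Only numpy, scipy, OpenCV 4.12 (cv2) and the standard library are available. Lean on these libraries where they do the work, as an engineer would, in place of code of your own. Each camera call takes 0.05 s, during which the arm holds its last target. There are 200 camera calls.

### The job

Get the four blue flasks ready for ramming: put each yellow pattern, flat side down, on the board in the middle of the flask of its own shape and size (big round, small round, square, oblong), with an even gap for sand all round and the square and oblong patterns lined up with their flask's walls. Set the patterns down rather than dropping them, and leave the little tin and the screwdriver between the flasks where they are.

Things in the scene. Friction and masses are not known exactly. Their poses are not given: they have to be found in the camera images.
- pattern_big_round: Big round flat-back pattern: yellow disc foot 80 mm across and 10 mm thick with a ring of six black dots, and in its middle an upright red round boss 30 mm across up to 46 mm above the underside. Grip the boss from above, fingertips just clear of the foot. Origin: centre of the flat underside, z up. Loose wood, 0.04 to 0.16 kg.
- pattern_small_round: Small round flat-back pattern: plain yellow disc foot 50 mm across and 10 mm thick, and in its middle an upright red round boss 28 mm across up to 46 mm above the underside. Grip the boss from above, fingertips just clear of the foot. Origin: centre of the flat underside, z up. Loose wood, 0.04 to 0.16 kg.
- pattern_square: Square flat-back pattern: yellow square foot 66 x 66 mm (sides along its x and y) and 10 mm thick, small red pads 3 mm high near its four corners, and in its middle an upright red round boss 30 mm across up to 46 mm above the underside. Grip the boss from above, fingertips just clear of the foot. Origin: centre of the flat underside, z up. Loose wood, 0.04 to 0.16 kg.
- pattern_oblong: Oblong flat-back pattern: yellow foot with round ends, 100 mm long (along its x), 36 mm wide and 10 mm thick, a low black disc 3 mm high at each end, and on its middle a red rib 60 mm long (along x), 18 mm thick (along y), up to 46 mm above the underside. Grip across the rib from above, fingertips just clear of the foot. Origin: centre of the flat underside, z up. Loose wood, 0.04 to 0.16 kg.
- flask_big_round: Big round moulding flask, for the big round pattern: inside diameter 132 mm, outside 148 mm. Walls 8 mm thick; blue, fixed, open at the top, on a plywood board of the same outline. Inside floor 10 mm and rim 60 mm above the bench. Two lugs stand out 18 mm at the rim's +x and -x sides. Origin: centre of the board's underside, at bench height, z up.
- flask_small_round: Small round moulding flask, for the small round pattern: inside diameter 104 mm, outside 120 mm. Walls 8 mm thick; blue, fixed, open at the top, on a plywood board of the same outline. Inside floor 10 mm and rim 60 mm above the bench. Two lugs stand out 18 mm at the rim's +x and -x sides. Origin: centre of the board's underside, at bench height, z up.
- flask_square: Square moulding flask, for the square pattern: inside 116 x 116 mm, outside 132 x 132 mm, sides along its x and y. Walls 8 mm thick; blue, fixed, open at the top, on a plywood board of the same outline. Inside floor 10 mm and rim 60 mm above the bench. Two lugs stand out 18 mm at the rim's +x and -x sides. Origin: centre of the board's underside, at bench height, z up.
- flask_oblong: Oblong moulding flask, for the oblong pattern: inside 150 mm (along its x) x 100 mm (along its y), outside 166 x 116 mm. Walls 8 mm thick; blue, fixed, open at the top, on a plywood board of the same outline. Inside floor 10 mm and rim 60 mm above the bench. Two lugs stand out 18 mm at the rim's +x and -x sides. Origin: centre of the board's underside, at bench height, z up.
- tin: Bystander: little closed tin with a paper label, 40 mm across and 50 mm high, standing in the middle in front of the flasks. Origin: centre of its underside. To be left alone.
- screwdriver: Bystander: screwdriver about 140 mm long and at most 30 mm high, lying along x between the two middle flasks, handle to its -x. Origin: on the bench under its middle. To be left alone.

How it is judged:
By the outcome, as a careful person would: the job done as asked, in the order asked, and still so for the second after the job is handed in, with the robot touching nothing.
It also fails if it takes over 96 s, if anything falls off the work surface, if the arm or the gripper's body presses on something with over 40 N, if the wrist force passes 120 N, or if a joint passes its speed limit or range.

## Working session

There is one attempt and no reset: what is moved stays moved. The work goes in short steps, Python scripts to look and compute and a tool call to move; the robot and the scene stay as the last step left them, time stands still between calls to the robot, and variables do not carry over. Pictures are saved under pics/ and viewed, at most 14 in all, crops included, and the job is handed in when it is done.

Besides the shell and the picture viewer there is one more tool, called by a JSON object that holds its "fn" and its "kwargs". carry_out: Moves the arm, as the interface text tells. Its arguments: {"type":"object","properties":{"moves":{"type":"array","items":{"type":"number"}},"newtons":{"type":"number"}},"required":["moves"]}

```bash
mkdir -p pics
cat > h.py <<'E'
import numpy as np, cv2
from station import status, eyes, ctrl
def grab(n):
    c=eyes.calibration(n); p,d=eyes.grab_frame(n); return p,d,c
def world(c,d):
    v,u=np.mgrid[:384,:512]
    P=np.stack([(u-c['cx'])/c['fx']*d,(v-c['cy'])/c['fy']*d,d],-1)
    return (P-np.array(c['t']))@np.array(c['R'])
E
python3 - <<'E'
from h import *
print(status.state(), ctrl.pinch_z)
for n in('top','scene'):
    p,d,c=grab(n); cv2.imwrite(f'pics/{n}.png',p); np.savez(f'{n}.npz',p=p,d=d,**{k:c[k] for k in c})
    W=world(c,d)
    for l in ['pattern_big_round','pattern_small_round','pattern_square','pattern_oblong','flask_big_round','flask_small_round','flask_square','flask_oblong','tin','screwdriver']:
        if n=='top':
            for r in eyes.find_in(n,l)[:2]:
                i,j=map(int,r['pixel']); print(l,i,j,round(r['conf'],2),W[i,j].round())
E
```

```text
{'time': 0.0, 'joints': array([ 1.03403751e+00,  5.33624342e-02,  1.61434268e+00,  2.70873490e-05,
        1.47599211e+00, -1.18999501e-01]), 'joint_vel': array([ 6.07864896e-04, -1.84624348e-03,  2.19404422e-03, -2.28386993e-05,
       -1.28300691e-03,  1.07331931e-03]), 'tau': array([ 1.66406617e-04, -3.93711913e+01, -3.70162332e+01, -1.29897562e-04,
        7.08896274e-03,  1.45495818e-06]), 'eef_pos': array([253.23322566, 570.69880982, 230.03048832]), 'orientation': array([-3.51637192e-04,  2.07365193e-01,  9.78263037e-01, -9.91886592e-04]), 'contact_force': array([-0.57148656,  0.06073253, -0.29932498]), 'wrist_torque': array([-0.01795248,  0.00162897,  0.06292513]), 'grasp_force': 0.0, 'grip_width': 0.9989477320259664} -18.700000000000003
pattern_big_round 208 215 0.96 [462.  88.  41.]
pattern_small_round 223 286 0.63 [ 425. -109.   45.]
pattern_square 244 335 0.62 [ 371. -244.   41.]
pattern_oblong 243 162 0.91 [363. 228.  42.]
flask_big_round 186 94 0.95 [522. 439.  11.]
flask_square 181 388 0.97 [ 558. -410.   12.]
flask_oblong 136 197 0.88 [682. 154.   4.]
tin 177 248 0.67 [551.  -1.  49.]
screwdriver 144 246 0.5 [664.   7.  -2.]
```

View pics/top.png

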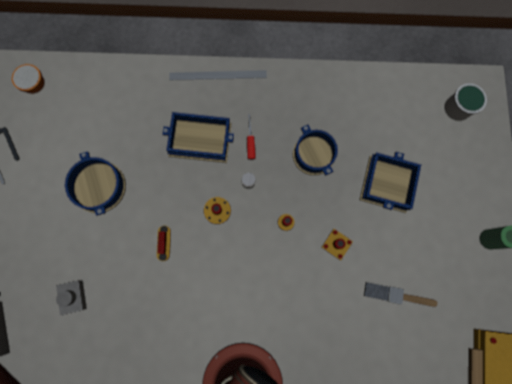

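View pics/scene.png

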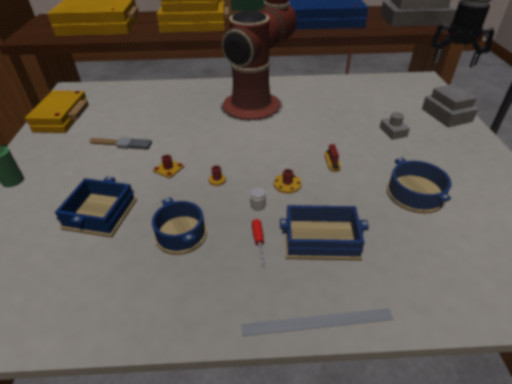

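The top view shows big round at (208,215), small round at (223,286), square at (244,337) and oblong at (243,163). Flasks: big round (184,95), oblong (136,199), small round (151,317), square (181,391). All patterns stand flat side down. The scene view agrees. Next I'll take coarse metric estimates from the colour masks.

```bash
cat >> h.py <<'E'
def plane(c,px,z):
    "pixels (u,v) -> world xy at height z"
    R=np.array(c['R']);t=np.array(c['t']).ravel();px=np.atleast_2d(px).astype(float)
    r=np.c_[(px[:,0]-c['cx'])/c['fx'],(px[:,1]-c['cy'])/c['fy'],np.ones(len(px))]@R
    C=-R.T@t; return (C+r*((z-C[2])/r[:,2])[:,None])[:,:2]
def masks(p):
    h=cv2.cvtColor(p,cv2.COLOR_BGR2HSV); H,S,V=cv2.split(h)
    return dict(blue=(H>100)&(H<130)&(S>120), yellow=(H>17)&(H<32)&(S>190)&(V>60), red=((H<8)|(H>172))&(S>150)&(V>40))
E
python3 - <<'E'
from h import *
f=np.load('top.npz'); p,d=f['p'],f['d']; c={k:f[k] for k in f}; W=world(c,d); M=masks(p)
for n,(i,j) in dict(fbr=(184,95),fob=(136,199),fsr=(151,317),fsq=(181,391)).items():
    m=np.zeros_like(M['blue']);m[i-40:i+40,j-40:j+40]=1; m&=M['blue']&(W[...,2]>35)
    q=W[m]; r=cv2.minAreaRect(q[:,:2].astype(np.float32)); 
    # floor/wall only: distance-limited centre
    print(n,len(q),np.percentile(q[:,2],[5,50,95]).round(),q.mean(0).round(1),r)
for n,(i,j) in dict(br=(208,216),sr=(223,286),sq=(244,337),ob=(243,163)).items():
    m=np.zeros_like(M['blue']);m[i-18:i+19,j-18:j+19]=1
    for k in('yellow','red'):
        q=W[m&M[k]]
        if len(q)>3: print(n,k,len(q),np.percentile(q[:,2],[5,50,95]).round(),q.mean(0).round(1),cv2.minAreaRect(q[:,:2].astype(np.float32)))
print(eyes.calibration('wrist')['R'],eyes.calibration('wrist')['t'],eyes.calibration('wrist')['fx'],eyes.calibration('wrist')['cx'])
w,_,_=grab('wrist'); print(np.array(status.state()['eef_pos']))
c=eyes.calibration('wrist');print('wcam',-np.array(c['R']).T@np.array(c['t']).ravel())
E
```

```text
fbr 664 [38. 56. 62.] [524.1 429.4  56.2] ((433.51861572265625, 245.43446350097656), (548.8408203125, 140.319580078125), 64.0601577758789)
fob 737 [38. 57. 62.] [667.8 148.7  59. ] ((516.8575439453125, 126.01522827148438), (451.1524353027344, 188.35350036621094), 7.750199317932129)
fsr 439 [39. 57. 61.] [ 634.8 -192.8   61.3] ((486.0069274902344, -133.11947631835938), (119.90906524658203, 434.1683044433594), 68.48283386230469)
fsq 810 [38. 56. 62.] [ 553.  -406.4   55.2] ((425.1174011230469, -263.56390380859375), (173.4093780517578, 556.178466796875), 41.445213317871094)
br red 39 [41. 45. 49.] [458.8  83.5  45.1] ((459.4622802734375, 84.02198791503906), (25.939485549926758, 22.17734146118164), 28.33985710144043)
sr red 32 [42. 46. 49.] [ 430.5 -109.    45.4] ((431.8648986816406, -110.34559631347656), (20.19481658935547, 19.527563095092773), 88.42144012451172)
sq yellow 5 [11. 18. 26.] [ 371.7 -244.7   18.6] ((370.6837158203125, -244.71389770507812), (20.197547912597656, 2.8863987922668457), 6.389560222625732)
sq red 68 [ 9. 43. 48.] [ 373.2 -254.8   31.7] ((373.2389831542969, -257.3182678222656), (53.75400161743164, 57.4688606262207), 57.08393478393555)
ob yellow 5 [13. 15. 19.] [383.9 223.8  15.4] ((383.79083251953125, 223.89666748046875), (0.5735909938812256, 16.180877685546875), 89.16730499267578)
ob red 143 [35. 45. 49.] [364.  229.6  43.9] ((366.9344482421875, 230.53392028808594), (62.061038970947266, 16.38414764404297), 1.326020359992981)
[[ 4.06286396e-01  9.13745525e-01  6.92915108e-04]
 [ 8.76659592e-01 -3.90010191e-01  2.81709089e-01]
 [ 2.57680664e-01 -1.13847120e-01 -9.59499614e-01]] [-625.11999089  -35.20220293  379.33439166] 266.55904375832324 254.86689451969733
[253.60181948 571.22670658 231.31549785]
wcam [187.09213549 600.65922592 374.33168696]
```

Add to h.py:
```python
from scipy.spatial.transform import Rotation as Ro
def delta(x,y,z,head=None):
    "tool-axis shift and turn about tool z (head = world heading of tool x, deg)"
    s=status.state();q=s['orientation'];R=Ro.from_quat([q[1],q[2],q[3],q[0]]).as_matrix()
    h=np.degrees(np.arctan2(R[1,0],R[0,0]))
    a=0 if head is None else -np.radians((head-h+180)%360-180)
    print('t',round(s['time'],2),'pos',np.round(s['eef_pos'],1),'head',round(h,2),'j',np.round(s['joints'],2),'w',round(s['grip_width'],3),'-> shift',np.round(R.T@(np.array([x,y,z])-s['eef_pos']),1),'turn',round(a,3))
```

```text
(no output)
```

{"fn": "carry_out", "kwargs": {"moves": [-304,-19,0,0,0,0,0,-304,-19,0,0,0,0,0,-304,-19,0,0,0,0,0,-304,-19,0,0,0,0,0,-304,-19,0,0,0,0,0,-304,-19,0,0,0,0,0,-304,-19,0,0,0,0,0,-304,-19,0,0,0,0,0,-304,-19,0,0,0,0,0]}}

```text
time: 1.55
eef_pos: [522.9, 431.0, 231.2]
orientation: [-0.0, 0.207, 0.978, 0.0]
contact_force: [-1.2, 0.6, 0.3]
grip_width: 1.002
grasp_force: 0.0
```

```bash
cat >> h.py <<'E'
def flask(p,d,c,near,rad):
    "blue rim-top points: (xy) within rad of near, heights 52..66"
    W=world(c,d); m=masks(p)['blue']&(abs(W[...,2]-60)<6)&(np.hypot(W[...,0]-near[0],W[...,1]-near[1])<rad)
    v,u=np.nonzero(m); return plane(c,np.c_[u,v],60.), W[m][:,2]
E
python3 - <<'E'
from h import *
p,d,c=grab('wrist'); cv2.imwrite('pics/w1.png',p); np.savez('w1.npz',p=p,d=d,**c)
q,z=flask(p,d,c,(524,430),130); print(len(q),np.median(z),q.min(0),q.max(0),q.mean(0))
delta(668,149,231.3)
E
```

```text
2353 60.41419682462101 [434.20642605 357.02917745] [611.53709359 501.8318566 ] [517.06310361 431.49136921]
t 1.6 pos [522.5 431.4 231.3] head 156.15 j [ 0.58  0.17  1.48  0.    1.49 -0.57] w 1.0 -> shift [-2.473e+02 -1.994e+02 -1.000e-01] turn 0
```

View pics/w1.png

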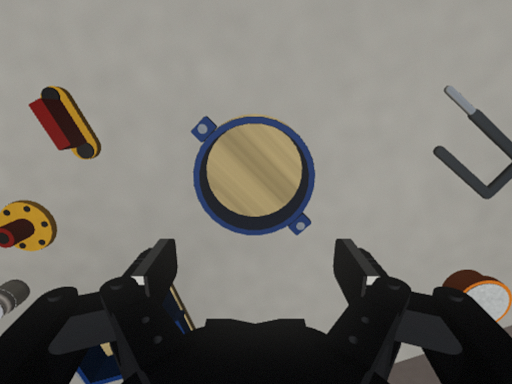

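The wrist view shows the big round flask at about (255,175) with lugs at (203,128) and (300,222). The oblong pattern is at (65,122) and the big round pattern at (25,225). I'll fit the rim with a known-size model.

```bash
cat >> h.py <<'E'
from scipy.optimize import least_squares
def sdf(q,half):
    if np.isscalar(half): return np.hypot(*q.T)-half
    e=abs(q)-half; return np.hypot(*np.maximum(e,0).T)+np.minimum(e.max(1),0)
def fit(q,half,g,band=4.):
    "fit wall mid-line (half: radius or half sizes); band: half wall"
    def f(v):
        a=v[2];C=np.array([[np.cos(a),-np.sin(a)],[np.sin(a),np.cos(a)]])
        s=sdf((q-v[:2])@C,half)
        return np.where(abs(s)<9,s,9) 
    best=None
    for a in ([0] if np.isscalar(half) else np.radians(np.arange(-90,90,15))):
        r=least_squares(f,[g[0],g[1],a],loss='soft_l1',x_scale=[1,1,.01],diff_step=1e-4)
        if best is None or r.cost<best.cost: best=r
    s=f(best.x); return best.x[:2].round(1),round(np.degrees(best.x[2]),1),'in',round((abs(s)<5.5).mean(),2),'mad',round(abs(s[abs(s)<9]).mean(),2)
E
python3 - <<'E'
from h import *
f=np.load('w1.npz'); p,d=f['p'],f['d']; c={k:f[k] for k in f}
q,z=flask(p,d,c,(517,431),100); print(fit(q,70.,q.mean(0)))
E
```

```text
(array([523. , 429.5]), np.float64(-6559.6), 'in', np.float64(0.84), 'mad', np.float64(2.08))
```

{"fn": "carry_out", "kwargs": {"moves": [-247,-199,0,0,0,0,0,-247,-199,0,0,0,0,0,-247,-199,0,0,0,0,0,-247,-199,0,0,0,0,0,-247,-199,0,0,0,0,0,-247,-199,0,0,0,0,0,-247,-199,0,0,0,0,0,-247,-199,0,0,0,0,0,-247,-199,0,0,0,0,0]}}

```text
time: 2.5
eef_pos: [668.0, 150.1, 231.3]
orientation: [-0.0, 0.207, 0.978, 0.0]
contact_force: [-1.5, -0.6, -0.5]
grip_width: 1.001
grasp_force: 0.0
```

Run:
```python
from h import *
p,d,c=grab('wrist'); np.savez('w2.npz',p=p,d=d,**c)
q,z=flask(p,d,c,(668,149),125); print(len(q),fit(q,np.array([79.,54.]),(668,149)))
delta(635,-193,231.3)
```

```text
2967 (array([671.9, 144.9]), np.float64(-94.7), 'in', np.float64(0.88), 'mad', np.float64(2.12))
t 2.55 pos [667.9 150.5 231.3] head 156.19 j [ 0.11  0.19  1.46  0.    1.49 -1.04] w 0.999 -> shift [-1.086e+02 -3.275e+02 -2.000e-01] turn 0
```

{"fn": "carry_out", "kwargs": {"moves": [-109,-327,0,0,0,0,0,-109,-327,0,0,0,0,0,-109,-327,0,0,0,0,0,-109,-327,0,0,0,0,0,-109,-327,0,0,0,0,0,-109,-327,0,0,0,0,0,-109,-327,0,0,0,0,0,-109,-327,0,0,0,0,0,-109,-327,0,0,0,0,0]}}

```text
time: 3.45
eef_pos: [635.8, -193.5, 231.3]
orientation: [-0.0, 0.207, 0.978, 0.0]
contact_force: [0.7, 0.6, 0.7]
grip_width: 0.997
grasp_force: 0.0
```

Run:
```python
from h import *
p,d,c=grab('wrist'); np.savez('w3.npz',p=p,d=d,**c)
q,z=flask(p,d,c,(635,-193),90); print(len(q),fit(q,56.,(635,-193)))
delta(553,-406,231.3)
```

```text
1950 (array([ 636.3, -193. ]), np.float64(-2661.8), 'in', np.float64(0.81), 'mad', np.float64(2.13))
t 3.5 pos [ 635.9 -192.7  231.3] head 156.17 j [-0.41  0.14  1.51  0.    1.48 -1.56] w 1.005 -> shift [-1.030e+01 -2.286e+02 -2.000e-01] turn 0
```

{"fn": "carry_out", "kwargs": {"moves": [-10,-229,0,0,0,0,0,-10,-229,0,0,0,0,0,-10,-229,0,0,0,0,0,-10,-229,0,0,0,0,0,-10,-229,0,0,0,0,0,-10,-229,0,0,0,0,0,-10,-229,0,0,0,0,0]}}

```text
time: 4.2
eef_pos: [552.8, -406.3, 231.2]
orientation: [0.0, 0.207, 0.978, 0.0]
contact_force: [-0.1, 0.2, 0.6]
grip_width: 0.998
grasp_force: 0.0
```

```bash
cat >> h.py <<'E'
def pattern(p,d,c,near,rad,zt=46.,tag=None):
    "boss top centre and foot outline (z=10) near a place; foot from colour"
    W=world(c,d); M=masks(p); n=np.hypot(W[...,0]-near[0],W[...,1]-near[1])<rad
    m=M['red']&n&(W[...,2]>zt-4); v,u=np.nonzero(m); b=plane(c,np.c_[u,v],zt)
    r=cv2.minAreaRect(b.astype(np.float32)); print('boss n',len(b),'mean',b.mean(0).round(1),'rect',np.round(r[0],1),np.round(r[1],1),round(r[2],1),'z',np.median(W[m][:,2]).round(1))
    zf=zt-36; m=n&(abs(W[...,2]-zf)<5)&(M['yellow']|M['red']|(p.max(2)<60))
    v,u=np.nonzero(m); f=plane(c,np.c_[u,v],zf); 
    r=cv2.minAreaRect(f.astype(np.float32)); print('foot n',len(f),'mean',f.mean(0).round(1),'rect',np.round(r[0],1),np.round(r[1],1),round(r[2],1))
    return b,f,m
E
python3 - <<'E'
from h import *
p,d,c=grab('wrist'); np.savez('w4.npz',p=p,d=d,**c)
q,z=flask(p,d,c,(553,-406),115); print(len(q),fit(q,np.array([62.,62.]),(553,-406)))
delta(430,-109,231.3)
delta(459,84,231.3)
cv2.imwrite('pics/w4.png',p)
E
```

```text
2743 (array([ 552.6, -409.1]), np.float64(-14.5), 'in', np.float64(0.88), 'mad', np.float64(2.09))
t 4.25 pos [ 553.1 -405.8  231.3] head 156.21 j [-0.74  0.19  1.46  0.    1.49 -1.9 ] w 1.001 -> shift [2.324e+02 2.220e+02 2.000e-01] turn 0
t 4.25 pos [ 553.1 -405.8  231.3] head 156.21 j [-0.74  0.19  1.46  0.    1.49 -1.9 ] w 1.001 -> shift [2.837e+02 4.103e+02 3.000e-01] turn 0
```

View pics/w4.png

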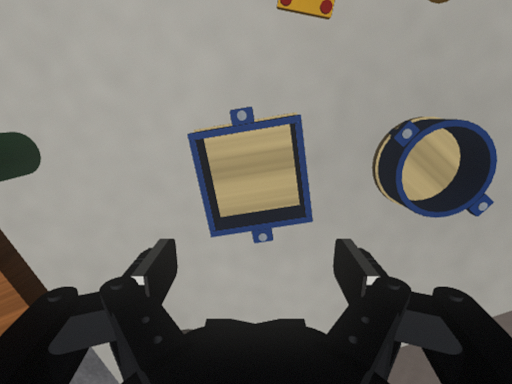

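The square flask sits at (252,172), with its lugs at (241,115) and (262,237). The square pattern shows at (305,5). I'll take the patterns in the listed order, big round first.

{"fn": "carry_out", "kwargs": {"moves": [284,410,0,0,0,0,0,284,410,0,0,0,0,0,284,410,0,0,0,0,0,284,410,0,0,0,0,0,284,410,0,0,0,0,0,284,410,0,0,0,0,0,284,410,0,0,0,0,0,284,410,0,0,0,0,0,284,410,0,0,0,0,0,284,410,0,0,0,0,0]}}

```text
time: 5.25
eef_pos: [457.2, 85.8, 231.6]
orientation: [0.001, 0.206, 0.979, 0.0]
contact_force: [1.0, 0.4, -1.0]
grip_width: 0.999
grasp_force: 0.0
```

{"fn": "carry_out", "kwargs": {"moves": [0,0,0,0,0,0,0,0,0,0,0,0,0,0]}}

```text
time: 5.45
eef_pos: [457.9, 84.3, 231.5]
orientation: [0.0, 0.205, 0.979, -0.0]
contact_force: [0.4, -0.2, 0.7]
grip_width: 0.995
grasp_force: 0.0
```

Run:
```python
from h import *
p,d,c=grab('wrist'); np.savez('w5.npz',p=p,d=d,**c); cv2.imwrite('pics/w5.png',p)
pattern(p,d,c,(459,84),60)
delta(459,84,14)
```

```text
boss n 251 mean [462.5  85.8] rect [556.9  43.9] [ 26.6 236.5] 65.9 z 46.5
foot n 785 mean [465.7  91.1] rect [462.1  86.6] [74.1 75. ] 66.3
t 5.5 pos [458.3  83.1 231.4] head 156.24 j [ 0.02 -0.34  1.97 -0.    1.52 -1.14] w 1.005 -> shift [-2.000e-01  1.100e+00  2.174e+02] turn 0
```

View pics/w5.png

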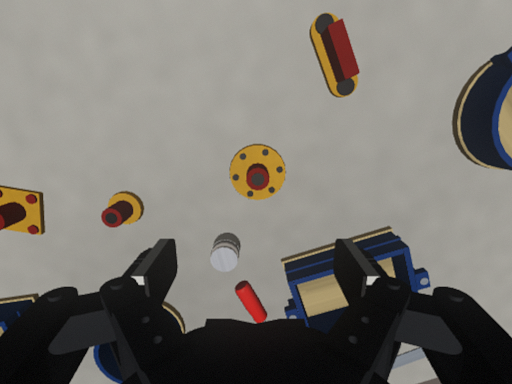

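The big round pattern's foot centre is at (257,171), with nothing near the fingers' path. The fit gives (462,86).

{"fn": "carry_out", "kwargs": {"moves": [-2,4,190,0,0,0,0,-2,4,190,0,0,0,0,-2,4,190,0,0,0,0,-2,4,190,0,0,0,0,-2,4,210,0,0,0,0,-2,4,217,0,0,0,0,-2,4,217,0,0,0,0,-2,4,217,0,0,0,1,-2,4,217,0,0,0,1,-2,4,217,0,0,0,1], "newtons": 40}}

```text
time: 6.5
eef_pos: [463.5, 84.7, 15.9]
orientation: [0.002, 0.207, 0.978, 0.0]
contact_force: [0.1, 0.6, -0.8]
grip_width: 0.518
grasp_force: 0.0
```

{"fn": "carry_out", "kwargs": {"moves": [0,0,0,0,0,0,1,0,0,0,0,0,0,1,0,0,0,0,0,0,1,0,0,0,0,0,0,1,0,0,0,0,0,0,1]}}

```text
time: 7.0
eef_pos: [463.2, 84.8, 15.6]
orientation: [0.001, 0.207, 0.978, 0.0]
contact_force: [-0.2, -0.3, 5.2]
grip_width: 0.337
grasp_force: 39.9
```

Run:
```python
from h import *
delta(523,429.5,150)
```

```text
t 7.0 pos [463.2  84.8  15.6] head 156.07 j [ 0.02 -0.07  2.13 -0.    1.09 -1.13] w 0.337 -> shift [  84.9  339.4 -134.3] turn 0
```

{"fn": "carry_out", "kwargs": {"moves": [0,0,-135,0,0,0,1,0,0,-135,0,0,0,1,0,0,-135,0,0,0,1,85,339,-135,0,0,0,1,85,339,-135,0,0,0,1,85,339,-135,0,0,0,1,85,339,-135,0,0,0,1,85,339,-135,0,0,0,1,85,339,-135,0,0,0,1,85,339,-135,0,0,0,1]}}

```text
time: 8.0
eef_pos: [521.5, 431.1, 148.4]
orientation: [-0.0, 0.207, 0.978, -0.0]
contact_force: [-0.4, -0.3, -0.4]
grip_width: 0.338
grasp_force: 40.0
```

Run:
```python
from h import *
p,d,c=grab('wrist'); np.savez('w6.npz',p=p,d=d,**c); cv2.imwrite('pics/w6.png',p)
q,z=flask(p,d,c,(523,429.5),100); print(len(q),fit(q,70.,(523,429.5)))
delta(523,429.5,150)
```

```text
3046 (array([523.1, 429.1]), np.float64(4265.3), 'in', np.float64(0.83), 'mad', np.float64(2.02))
t 8.05 pos [521.7 437.5 147.6] head 156.29 j [ 0.59  0.24  1.55  0.    1.35 -0.57] w 0.34 -> shift [-4.4 -6.8 -2.4] turn 0
```

View pics/w6.png

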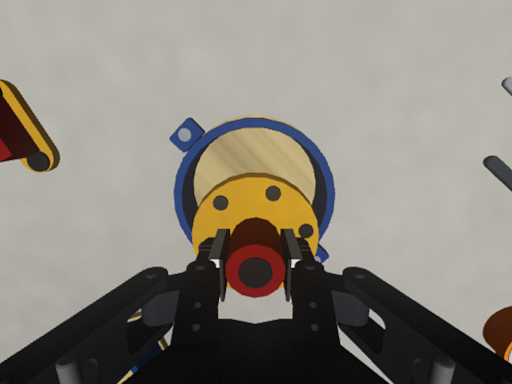

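The held pattern shows its boss top at (256,271), and the flask behind it agrees with the earlier fit. After settling, I'll check how it sits in the gripper.

{"fn": "carry_out", "kwargs": {"moves": [0,0,0,0,0,0,1,0,0,0,0,0,0,1]}}

```text
time: 8.25
eef_pos: [521.4, 428.7, 148.2]
orientation: [-0.001, 0.207, 0.978, -0.001]
contact_force: [-0.2, -0.1, -1.1]
grip_width: 0.34
grasp_force: 40.2
```

```bash
cat >> h.py <<'E'
def held(name,zpick):
    s=status.state(); p,d,c=grab('wrist'); np.savez(name+'.npz',p=p,d=d,**c)
    W=world(c,d); e=s['eef_pos']; zt=e[2]-zpick+46; M=masks(p)
    near=np.hypot(W[...,0]-e[0],W[...,1]-e[1])<60
    m=(near&(abs(W[...,2]-zt)<4)&(M['red']|(p.max(2)<70))&((np.mgrid[:384,:512][1]>225)&(np.mgrid[:384,:512][1]<287))).astype(np.uint8)
    m=cv2.morphologyEx(m,cv2.MORPH_OPEN,np.ones((3,3)))
    v,u=np.nonzero(m); b=plane(c,np.c_[u,v],zt); r=cv2.minEnclosingCircle(b.astype(np.float32))
    q=s['orientation'];R=Ro.from_quat([q[1],q[2],q[3],q[0]]).as_matrix()
    print('held boss',b.mean(0).round(1),np.round(r[0],1),round(r[1],1),len(b),'z',np.median(W[m>0][:,2]),zt,'offset in tool',(R.T@np.r_[np.array(r[0])-e[:2],0]).round(1)[:2])
    return p,d,c
E
python3 - <<'E'
from h import *
held('w7',15.6)
delta(523,429.3,150)
E
```

```text
held boss [519.5 429.7] [519.7 429.9] 15.5 2627 z 179.12386843714347 178.62842959346904 offset in tool [2.  0.4]
t 8.3 pos [521.6 428.1 148.6] head 156.04 j [ 0.58  0.23  1.56 -0.    1.35 -0.58] w 0.338 -> shift [-0.8  1.6 -1.4] turn 0
```

{"fn": "carry_out", "kwargs": {"moves": [-3,1,50,0,0,0,1,-3,1,90,0,0,0,1,-3,1,110,0,0,0,1,-3,1,115,0,0,0,1,-3,1,118,0,0,0,1,-3,1,120,0,0,0,1,-3,1,121,0,0,0,1,-3,1,122,0,0,0,1,-3,1,122,0,0,0,1]}}

```text
time: 9.2
eef_pos: [525.6, 429.1, 28.2]
orientation: [0.001, 0.207, 0.978, 0.0]
contact_force: [-0.6, -0.7, -0.8]
grip_width: 0.337
grasp_force: 40.3
```

Run:
```python
from h import *
delta(523,429.3,26); print(status.state()['contact_force'])
```

```text
t 9.2 pos [525.6 429.1  28.2] head 156.07 j [ 0.58  0.36  1.61 -0.    1.16 -0.58] w 0.337 -> shift [ 2.4 -0.9  2.2] turn 0
[-0.64613304 -0.73745656 -0.8218726 ]
```

{"fn": "carry_out", "kwargs": {"moves": [0,0,1,0,0,0,1,0,0,2,0,0,0,1,0,0,2.5,0,0,0,1,0,0,2.5,0,0,0,1]}}

```text
time: 9.6
eef_pos: [525.2, 429.0, 25.6]
orientation: [-0.0, 0.207, 0.978, 0.0]
contact_force: [-3.3, -1.0, 5.0]
grip_width: 0.336
grasp_force: 40.8
```

Contact felt, about 5 N. Releasing and rising.

{"fn": "carry_out", "kwargs": {"moves": [0,0,0,0,0,0,0.4,0,0,0,0,0,0,0.4,0,0,0,0,0,0,0.4,0,0,0,0,0,0,0.4,0,0,-50,0,0,0,0.4,0,0,-100,0,0,0,0.4,0,0,-150,0,0,0,0.4,0,0,-200,0,0,0,0,0,0,-205,0,0,0,0,0,0,-205,0,0,0,0]}}

```text
time: 10.6
eef_pos: [526.3, 429.5, 233.2]
orientation: [0.002, 0.207, 0.978, 0.002]
contact_force: [0.2, -0.6, 0.0]
grip_width: 1.002
grasp_force: 0.0
```

Run:
```python
from h import *
p,d,c=grab('wrist'); np.savez('w8.npz',p=p,d=d,**c); cv2.imwrite('pics/w8.png',p)
q,z=flask(p,d,c,(523,429.5),100); print(len(q),fit(q,70.,(523,429.5)))
pattern(p,d,c,(523,429),55,56.)
delta(432,-109.5,231)
```

```text
2355 (array([523. , 429.5]), np.float64(387.8), 'in', np.float64(0.84), 'mad', np.float64(2.06))
boss n 266 mean [523.5 429.8] rect [523.7 429.3] [27.1 27.6] 65.9 z 56.5
foot n 1727 mean [521.8 431. ] rect [523.9 429.9] [74.9 75.6] 65.9
t 10.65 pos [525.2 428.8 230. ] head 156.06 j [ 0.58  0.18  1.48 -0.    1.48 -0.58] w 1.004 -> shift [-133.2 -529.8   -1.3] turn 0
```

View pics/w8.png

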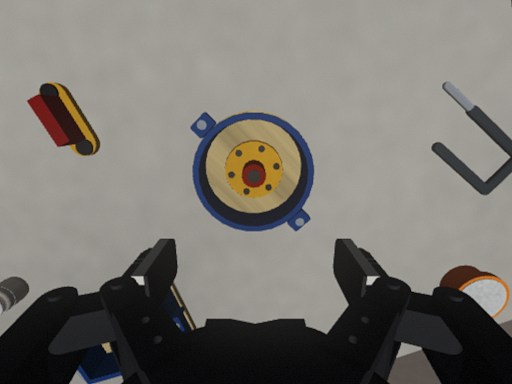

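The big round pattern sits centred in its flask, within 1 mm (foot at (255,170)). Next is the small round.

{"fn": "carry_out", "kwargs": {"moves": [-133,-530,0,0,0,0,0,-133,-530,0,0,0,0,0,-133,-530,0,0,0,0,0,-133,-530,0,0,0,0,0,-133,-530,0,0,0,0,0,-133,-530,0,0,0,0,0,-133,-530,0,0,0,0,0,-133,-530,0,0,0,0,0,-133,-530,0,0,0,0,0,-133,-530,0,0,0,0,0]}}

```text
time: 11.65
eef_pos: [437.6, -65.2, 226.7]
orientation: [-0.002, 0.207, 0.978, 0.0]
contact_force: [1.4, -0.6, -0.6]
grip_width: 1.002
grasp_force: 0.0
```

Run:
```python
from h import *
delta(432,-109.5,231)
```

```text
t 11.65 pos [437.6 -65.2 226.7] head 156.08 j [-0.32 -0.4   2.02  0.    1.53 -1.47] w 1.002 -> shift [-12.9 -42.8  -4.4] turn 0
```

{"fn": "carry_out", "kwargs": {"moves": [-12,-43,0,0,0,0,0,-12,-43,0,0,0,0,0,-12,-43,0,0,0,0,0]}}

```text
time: 11.95
eef_pos: [431.9, -108.2, 227.2]
orientation: [-0.002, 0.209, 0.978, 0.001]
contact_force: [0.2, 0.7, -0.4]
grip_width: 1.001
grasp_force: 0.0
```

Run:
```python
from h import *
p,d,c=grab('wrist'); np.savez('w9.npz',p=p,d=d,**c)
pattern(p,d,c,(431,-109.5),40)
pattern(p,d,c,(372,-250),60)
delta(431,-109.5,14)
```

```text
boss n 207 mean [ 432.9 -111.4] rect [ 433.6 -111.3] [25.  24.3] 65.9 z 46.4
foot n 27 mean [ 440. -107.] rect [ 434.4 -112.5] [44.8 32.2] 55.6
boss n 263 mean [ 374.1 -256.6] rect [ 374.3 -256.4] [28.1 27.1] 65.9 z 46.3
foot n 691 mean [ 373.7 -252.7] rect [ 374.1 -255.5] [65.3 64.6] 56.2
t 12.0 pos [ 432.3 -107.4  227.6] head 156.03 j [-0.41 -0.4   2.01  0.    1.53 -1.56] w 0.999 -> shift [ -0.5  -2.6 213.6] turn 0
```

{"fn": "carry_out", "kwargs": {"moves": [-3,-3,185,0,0,0,0,-3,-3,185,0,0,0,0,-3,-3,185,0,0,0,0,-3,-3,185,0,0,0,0,-3,-3,205,0,0,0,0,-3,-3,212,0,0,0,0,-3,-3,212,0,0,0,0,-3,-3,212,0,0,0,1,-3,-3,212,0,0,0,1,-3,-3,212,0,0,0,1]}}

```text
time: 13.0
eef_pos: [435.8, -112.3, 19.3]
orientation: [0.001, 0.207, 0.978, -0.0]
contact_force: [-0.4, 0.6, -0.2]
grip_width: 0.512
grasp_force: 0.0
```

{"fn": "carry_out", "kwargs": {"moves": [0,0,0,0,0,0,1,0,0,0,0,0,0,1,0,0,0,0,0,0,1,0,0,0,0,0,0,1,0,0,0,0,0,0,1]}}

```text
time: 13.5
eef_pos: [435.5, -112.4, 19.0]
orientation: [0.001, 0.207, 0.978, -0.0]
contact_force: [-0.4, -0.4, 5.8]
grip_width: 0.314
grasp_force: 39.6
```

Run:
```python
from h import *
delta(636.3,-193,150)
```

```text
t 13.5 pos [ 435.5 -112.4   19. ] head 156.05 j [-0.42 -0.13  2.18 -0.    1.1  -1.57] w 0.314 -> shift [-216.4    7.9 -130.6] turn 0
```

{"fn": "carry_out", "kwargs": {"moves": [0,0,-131,0,0,0,1,0,0,-131,0,0,0,1,0,0,-131,0,0,0,1,-214,8,-131,0,0,0,1,-214,8,-131,0,0,0,1,-214,8,-131,0,0,0,1,-214,8,-131,0,0,0,1,-214,8,-131,0,0,0,1,-214,8,-131,0,0,0,1,-214,8,-131,0,0,0,1]}}

```text
time: 14.5
eef_pos: [632.7, -191.2, 147.8]
orientation: [-0.001, 0.207, 0.978, 0.0]
contact_force: [-1.6, 0.4, 0.2]
grip_width: 0.314
grasp_force: 39.6
```

Run:
```python
from h import *
grab('wrist')
p,d,c=held('w10',19.0)
q,z=flask(p,d,c,(636.3,-193),90); print(len(q),fit(q,56.,(636.3,-193)))
delta(636.3,-193,29)
```

```text
held boss [ 629.4 -189.8] [ 628.3 -188.7] 16.2 2257 z 175.66618805596104 175.14278063050128 offset in tool [4.7 0.4]
2651 (array([ 636.4, -193.2]), np.float64(-7238.5), 'in', np.float64(0.8), 'mad', np.float64(2.18))
t 14.6 pos [ 632.3 -191.   148.4] head 156.07 j [-0.41  0.2   1.6   0.    1.35 -1.56] w 0.316 -> shift [ -4.6  -0.3 119.4] turn 0
```

{"fn": "carry_out", "kwargs": {"moves": [-7,0,50,0,0,0,1,-7,0,90,0,0,0,1,-7,0,108,0,0,0,1,-7,0,113,0,0,0,1,-7,0,116,0,0,0,1,-7,0,118,0,0,0,1,-7,0,119,0,0,0,1,-7,0,120,0,0,0,1,-7,0,120,0,0,0,1]}}

```text
time: 15.5
eef_pos: [640.4, -194.6, 29.7]
orientation: [0.001, 0.207, 0.978, -0.0]
contact_force: [0.5, -0.3, -1.8]
grip_width: 0.313
grasp_force: 39.6
```

{"fn": "carry_out", "kwargs": {"moves": [1,0,0,0,0,0,1,1,0,0.5,0,0,0,1,1,0,1,0,0,0,1,1,0,1,0,0,0,1]}}

```text
time: 15.9
eef_pos: [639.1, -194.0, 29.0]
orientation: [-0.0, 0.207, 0.978, -0.0]
contact_force: [-3.1, 0.8, 4.6]
grip_width: 0.311
grasp_force: 40.1
```

{"fn": "carry_out", "kwargs": {"moves": [0,0,0,0,0,0,0.5,0,0,0,0,0,0,0.5,0,0,0,0,0,0,0.5,0,0,0,0,0,0,0.5,0,0,-50,0,0,0,0.5,0,0,-100,0,0,0,0.5,0,0,-150,0,0,0,0.5,0,0,-200,0,0,0,0,0,0,-202,0,0,0,0,0,0,-202,0,0,0,0]}}

```text
time: 16.9
eef_pos: [640.0, -194.4, 232.6]
orientation: [0.002, 0.207, 0.978, -0.0]
contact_force: [0.9, 0.5, -0.7]
grip_width: 0.978
grasp_force: 0.0
```

Run:
```python
from h import *
p,d,c=grab('wrist'); np.savez('w11.npz',p=p,d=d,**c); cv2.imwrite('pics/w11.png',p)
q,z=flask(p,d,c,(636.3,-193),90); print(len(q),fit(q,56.,(636.3,-193)))
pattern(p,d,c,(636,-193),40,56.)
for h in(146.2,56.2): delta(374.2,-256,231,h)
```

```text
1975 (array([ 636.4, -193. ]), np.float64(-1142.9), 'in', np.float64(0.81), 'mad', np.float64(2.12))
boss n 232 mean [ 636.7 -192.8] rect [ 637.  -192.8] [24.5 25. ] 66.0 z 56.4
foot n 421 mean [ 630.5 -189.7] rect [ 635.  -191.8] [46.  42.4] 66.0
t 16.95 pos [ 638.9 -193.9  229.6] head 156.06 j [-0.41  0.15  1.51 -0.    1.48 -1.56] w 0.999 -> shift [ 216.7 -164.2   -1.4] turn 0.172
t 16.95 pos [ 638.9 -193.9  229.6] head 156.06 j [-0.41  0.15  1.51 -0.    1.48 -1.56] w 0.999 -> shift [ 216.7 -164.2   -1.4] turn 1.743
```

View pics/w11.png

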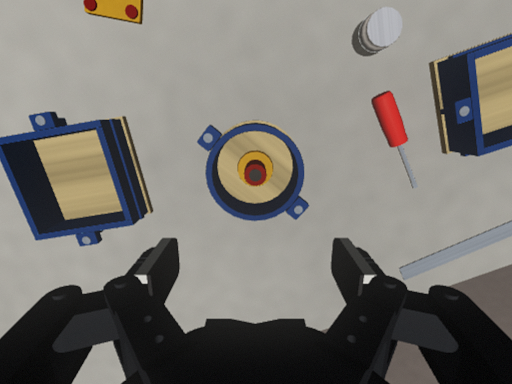

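The small round pattern is centred, within 1 mm (foot at (256,172)). Next is the square, with the gripper turned to line up with its sides.

{"fn": "carry_out", "kwargs": {"moves": [217,-164,0,0,0,0.172,0,217,-164,0,0,0,0.172,0,217,-164,0,0,0,0.172,0,217,-164,0,0,0,0.172,0,217,-164,0,0,0,0.172,0,217,-164,0,0,0,0.172,0,217,-164,0,0,0,0.172,0,217,-164,0,0,0,0.172,0,217,-164,0,0,0,0.172,0]}}

```text
time: 17.85
eef_pos: [374.5, -255.3, 228.6]
orientation: [-0.001, 0.29, 0.957, 0.001]
contact_force: [-0.1, -0.9, -0.0]
grip_width: 0.999
grasp_force: 0.0
```

Run:
```python
from h import *
p,d,c=grab('wrist'); np.savez('w12.npz',p=p,d=d,**c)
b,f,m=pattern(p,d,c,(374,-256),60)
# yaw check from yellow outline by filled-square edge fit
h=cv2.convexHull(f.astype(np.float32))[:,0]
L=np.concatenate([a+(b2-a)*np.linspace(0,1,40)[:,None] for a,b2 in zip(h,np.roll(h,-1,0))])
print(fit(L,np.array([32.,32.]),(374,-256)))
delta(374,-256,16)
```

```text
boss n 250 mean [ 373.2 -256.7] rect [ 373.9 -256.9] [26.3 28.1] 56.2 z 46.5
foot n 550 mean [ 376.8 -255.7] rect [ 373.5 -256.6] [63.2 63. ] 56.2
(array([ 373.8, -256.1]), np.float64(-33.8), 'in', np.float64(1.0), 'mad', np.float64(0.61))
t 17.9 pos [ 374.7 -255.3  228.9] head 146.28 j [-0.76 -0.38  2.    0.    1.52 -1.74] w 0.999 -> shift [-2.000e-01 -1.100e+00  2.129e+02] turn 0
```

{"fn": "carry_out", "kwargs": {"moves": [1,-2,185,0,0,0,0,1,-2,185,0,0,0,0,1,-2,185,0,0,0,0,1,-2,185,0,0,0,0,1,-2,205,0,0,0,0,1,-2,212,0,0,0,0,1,-2,213,0,0,0,0,1,-2,213,0,0,0,1,1,-2,213,0,0,0,1,1,-2,213,0,0,0,1]}}

```text
time: 18.9
eef_pos: [373.1, -257.7, 18.3]
orientation: [0.001, 0.291, 0.957, -0.001]
contact_force: [0.3, -0.4, 0.1]
grip_width: 0.519
grasp_force: 0.0
```

{"fn": "carry_out", "kwargs": {"moves": [0,0,0,0,0,0,1,0,0,0,0,0,0,1,0,0,0,0,0,0,1,0,0,0,0,0,0,1,0,0,0,0,0,0,1]}}

```text
time: 19.4
eef_pos: [372.9, -257.6, 18.1]
orientation: [0.001, 0.291, 0.957, -0.0]
contact_force: [-0.6, 1.0, 5.9]
grip_width: 0.336
grasp_force: 39.9
```

Run:
```python
from h import *
delta(552.6,-409.1,150,165.5)
```

```text
t 19.4 pos [ 372.9 -257.6   18.1] head 146.2 j [-0.77 -0.12  2.17  0.    1.09 -1.75] w 0.336 -> shift [-233.9  -26.  -131.5] turn -0.337
```

{"fn": "carry_out", "kwargs": {"moves": [0,0,-131,0,0,0,1,0,0,-131,0,0,0,1,0,0,-131,0,0,0,1,-232,-26,-131,0,0,-0.337,1,-232,-26,-131,0,0,-0.337,1,-232,-26,-131,0,0,-0.337,1,-232,-26,-131,0,0,-0.337,1,-232,-26,-131,0,0,-0.337,1,-232,-26,-131,0,0,-0.337,1,-232,-26,-131,0,0,-0.337,1]}}

```text
time: 20.4
eef_pos: [550.0, -407.2, 146.3]
orientation: [-0.001, 0.126, 0.992, 0.001]
contact_force: [-0.7, 0.1, -0.8]
grip_width: 0.339
grasp_force: 39.8
```

Run:
```python
from h import *
grab('wrist');grab('wrist')
p,d,c=held('w13',18.1); cv2.imwrite('pics/w13.png',p)
q,z=flask(p,d,c,(552.6,-409.1),110); print(len(q),fit(q,np.array([62.,62.]),(552.6,-409.1)))
delta(552.6,-409.1,29,165.5)
```

```text
held boss [ 548.8 -406.2] [ 548.1 -404.3] 17.5 2549 z 175.58298175793146 175.0901999883175 offset in tool [2.  1.8]
3863 (array([ 552.3, -409. ]), np.float64(-14.4), 'in', np.float64(0.9), 'mad', np.float64(2.09))
t 20.55 pos [ 549.5 -406.6  147.6] head 165.52 j [-0.75  0.25  1.54 -0.    1.36 -2.06] w 0.333 -> shift [ -3.7  -1.7 118.6] turn 0.0
```

View pics/w13.png

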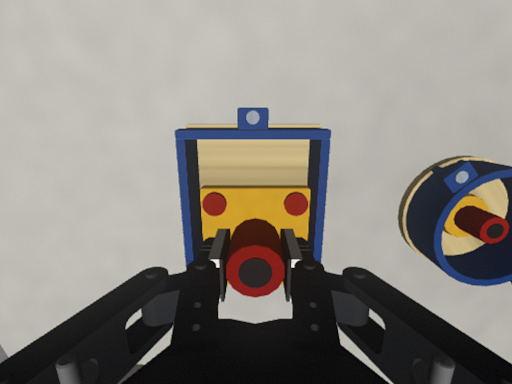

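The square pattern hangs with its edges parallel to the flask's walls (pad dots at (214,204) and (296,204), rim edge level at row 133). Lowering.

{"fn": "carry_out", "kwargs": {"moves": [-4,-2,50,0,0,0,1,-4,-2,90,0,0,0,1,-4,-2,108,0,0,0,1,-4,-2,113,0,0,0,1,-4,-2,116,0,0,0,1,-4,-2,118,0,0,0,1,-4,-2,119,0,0,0,1,-4,-2,119,0,0,0,1]}}

```text
time: 21.35
eef_pos: [554.6, -411.2, 30.5]
orientation: [0.001, 0.126, 0.992, -0.001]
contact_force: [-0.7, 0.1, -1.7]
grip_width: 0.337
grasp_force: 39.8
```

{"fn": "carry_out", "kwargs": {"moves": [1.5,1,0,0,0,0,1,1.5,1,1,0,0,0,1,1.5,1,1.5,0,0,0,1,1.5,1,2,0,0,0,1,1.5,1,2,0,0,0,1]}}

```text
time: 21.85
eef_pos: [552.8, -409.2, 28.1]
orientation: [-0.0, 0.126, 0.992, -0.0]
contact_force: [-3.0, 2.4, 5.6]
grip_width: 0.34
grasp_force: 40.5
```

{"fn": "carry_out", "kwargs": {"moves": [0,0,0,0,0,0,0.4,0,0,0,0,0,0,0.4,0,0,0,0,0,0,0.4,0,0,0,0,0,0,0.4,0,0,-50,0,0,0,0.4,0,0,-100,0,0,0,0.4,0,0,-150,0,0,0,0.4,0,0,-200,0,0,0,0,0,0,-203,0,0,0,0,0,0,-203,0,0,0,0]}}

```text
time: 22.85
eef_pos: [553.6, -410.0, 232.9]
orientation: [0.002, 0.126, 0.992, -0.002]
contact_force: [0.4, -0.2, -0.3]
grip_width: 1.0
grasp_force: 0.0
```

Run:
```python
from h import *
p,d,c=grab('wrist'); np.savez('w14.npz',p=p,d=d,**c); cv2.imwrite('pics/w14.png',p)
q,z=flask(p,d,c,(552.6,-409.1),110); print(len(q),fit(q,np.array([62.,62.]),(552.6,-409.1)))
b,f,m=pattern(p,d,c,(552,-409),52,56.)
W=world(c,d); y=masks(p)['yellow']; v,u=np.nonzero(y&(abs(W[...,2]-20)<4)&(np.hypot(W[...,0]-552,W[...,1]+409)<50)); f=plane(c,np.c_[u,v],20.)
print(len(f),cv2.minAreaRect(f.astype(np.float32)))
delta(365,230,231)
```

```text
2787 (array([ 552.8, -409.1]), np.float64(-14.4), 'in', np.float64(0.88), 'mad', np.float64(2.1))
boss n 271 mean [ 552.6 -409. ] rect [ 553.1 -408.6] [27.  27.6] 74.9 z 56.5
foot n 1560 mean [ 550.3 -408.2] rect [ 553.5 -408.9] [63.9 63.4] 75.5
1280 ((553.4929809570312, -408.9299621582031), (63.927738189697266, 63.41865921020508), 75.51374816894531)
t 22.9 pos [ 552.7 -409.1  229.7] head 165.52 j [-0.75  0.2   1.46 -0.    1.49 -2.06] w 1.0 -> shift [341.5 571.8  -1.4] turn 0
```

View pics/w14.png

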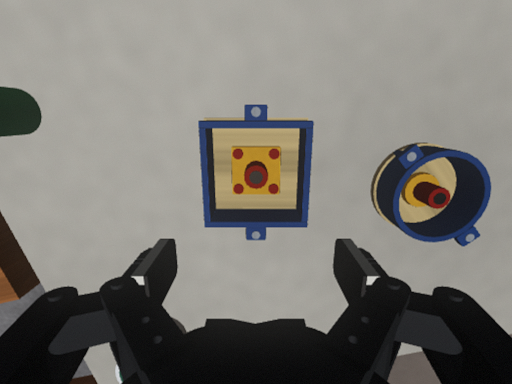

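The square pattern is centred in its flask and square to the walls, within 1 mm and 0.2° (foot at (256,170)). Last is the oblong.

{"fn": "carry_out", "kwargs": {"moves": [341,572,0,0,0,-0.276,0,341,572,0,0,0,-0.276,0,341,572,0,0,0,-0.276,0,341,572,0,0,0,-0.276,0,341,572,0,0,0,-0.276,0,341,572,0,0,0,-0.276,0,341,572,0,0,0,-0.276,0,341,572,0,0,0,-0.276,0,341,572,0,0,0,-0.276,0,341,572,0,0,0,-0.276,0]}}

```text
time: 23.9
eef_pos: [410.0, 72.4, 226.7]
orientation: [-0.002, -0.011, 1.0, 0.0]
contact_force: [1.3, 1.5, 0.3]
grip_width: 0.999
grasp_force: 0.0
```

{"fn": "carry_out", "kwargs": {"moves": [0,0,0,0,0,0,0,0,0,0,0,0,0,0]}}

```text
time: 24.1
eef_pos: [410.9, 71.6, 227.3]
orientation: [-0.002, -0.013, 1.0, -0.0]
contact_force: [0.6, 0.2, -0.2]
grip_width: 0.997
grasp_force: 0.0
```

Run:
```python
from h import *
delta(365,230,231,181.3)
```

```text
t 24.1 pos [410.9  71.6 227.3] head -178.49 j [-0.01 -0.48  2.07 -0.    1.55 -1.6 ] w 0.997 -> shift [ 41.7 159.6  -3.6] turn 0.004
```

{"fn": "carry_out", "kwargs": {"moves": [42,160,-3,0,0,0,0,42,160,-3,0,0,0,0,42,160,-3,0,0,0,0,42,160,-3,0,0,0,0,42,160,-3,0,0,0,0,42,160,-3,0,0,0,0]}}

```text
time: 24.7
eef_pos: [366.9, 228.4, 231.6]
orientation: [-0.001, -0.011, 1.0, -0.001]
contact_force: [0.3, -0.0, 0.1]
grip_width: 1.002
grasp_force: 0.0
```

Run:
```python
from h import *
p,d,c=grab('wrist'); np.savez('w15.npz',p=p,d=d,**c); cv2.imwrite('pics/w15.png',p)
pattern(p,d,c,(365,230),70)
delta(365,230,18,181.3)
```

```text
boss n 626 mean [373.5 225.2] rect [501.4 130.5] [ 46.8 392.8] 53.2 z 46.5
foot n 163 mean [377.2 233.6] rect [366.5 232.7] [95.8 32.7] 0.7
t 24.75 pos [367.1 228.2 231.8] head -178.82 j [ 0.38 -0.44  2.04 -0.    1.54 -1.21] w 0.994 -> shift [  1.7   2.1 213.8] turn -0.002
```

View pics/w15.png

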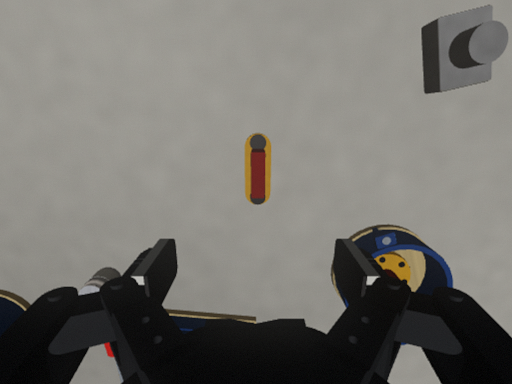

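The oblong pattern is at (258,168), nearly lined up with the gripper. Picking it at (366.5,232.5).

{"fn": "carry_out", "kwargs": {"moves": [1,4,185,0,0,0,0,1,4,185,0,0,0,0,1,4,185,0,0,0,0,1,4,185,0,0,0,0,1,4,205,0,0,0,0,1,4,213,0,0,0,0,1,4,214,0,0,0,0,1,4,214,0,0,0,1,1,4,214,0,0,0,1,1,4,214,0,0,0,1]}}

```text
time: 25.75
eef_pos: [366.6, 234.1, 20.3]
orientation: [0.001, -0.012, 1.0, 0.001]
contact_force: [-1.0, 0.3, 0.1]
grip_width: 0.516
grasp_force: 0.0
```

{"fn": "carry_out", "kwargs": {"moves": [0,0,0,0,0,0,1,0,0,0,0,0,0,1,0,0,0,0,0,0,1,0,0,0,0,0,0,1,0,0,0,0,0,0,1,0,0,0,0,0,0,1]}}

```text
time: 26.35
eef_pos: [366.0, 234.0, 19.6]
orientation: [0.001, -0.012, 1.0, 0.0]
contact_force: [-1.2, -0.8, 5.6]
grip_width: 0.199
grasp_force: 40.4
```

Run:
```python
from h import *
delta(671.9,144.9,170,85.3)
```

```text
t 26.35 pos [366.  234.   19.6] head -178.66 j [ 0.4  -0.18  2.21 -0.    1.11 -1.2 ] w 0.199 -> shift [-303.9  -96.2 -150.1] turn 1.676
```

{"fn": "carry_out", "kwargs": {"moves": [0,0,-150,0,0,0,1,0,0,-150,0,0,0,1,0,0,-150,0,0,0,1,-304,-96,-150,0,0,1.68,1,-304,-96,-150,0,0,1.68,1,-304,-96,-150,0,0,1.68,1,-304,-96,-150,0,0,1.68,1,-304,-96,-150,0,0,1.68,1,-304,-96,-150,0,0,1.68,1,-304,-96,-150,0,0,1.68,1]}}

```text
time: 27.35
eef_pos: [674.3, 142.8, 166.8]
orientation: [-0.0, 0.495, 0.869, -0.001]
contact_force: [-0.5, 1.1, -1.2]
grip_width: 0.202
grasp_force: 39.7
```

Run:
```python
from h import *
grab('wrist')
delta(671.9,144.9,150,85.3)
```

```text
t 27.4 pos [675.2 142.4 166.9] head 120.42 j [ 0.1   0.25  1.51 -0.    1.39 -0.43] w 0.208 -> shift [ 3.8 -1.6 16.9] turn 0.613
```

{"fn": "carry_out", "kwargs": {"moves": [4,-2,15,0,0,0.613,1,4,-2,15,0,0,0.613,1,4,-2,15,0,0,0.613,1,4,-2,15,0,0,0.613,1,4,-2,15,0,0,0.613,1,4,-2,15,0,0,0.613,1,4,-2,15,0,0,0.613,1]}}

```text
time: 28.1
eef_pos: [667.3, 147.3, 153.4]
orientation: [-0.0, 0.73, 0.683, -0.0]
contact_force: [-0.1, -0.5, -1.0]
grip_width: 0.201
grasp_force: 39.7
```

Run:
```python
from h import *
s=status.state()
p,d,c=held('w16',19.6); cv2.imwrite('pics/w16.png',p)
q,z=flask(p,d,c,(671.9,144.9),125); print(len(q),fit(q,np.array([79.,54.]),(671.9,144.9)))
W=world(c,d);zt=s['eef_pos'][2]-19.6+46; m=masks(p)['red']&(abs(W[...,2]-zt)<4); v,u=np.nonzero(m); print(len(u)); b=plane(c,np.c_[u,v],zt)
print(b.mean(0),cv2.minAreaRect(b.astype(np.float32)),u.min(),u.max(),v.min(),v.max())
delta(671.9,144.9,30,85.3)
```

```text
held boss [666.3 150. ] [666.1 147.8] 30.6 3969 z 180.05332086531283 179.8160323809649 offset in tool [ 0.4 -1.2]
4096 (array([672.4, 145.5]), np.float64(-94.7), 'in', np.float64(0.9), 'mad', np.float64(2.08))
3776
[666.397391   149.68749657] ((666.3294677734375, 148.307373046875), (60.21082305908203, 17.53571319580078), 85.9719467163086) 237 273 208 316
t 28.15 pos [667.5 147.3 153.6] head 86.17 j [0.11 0.24 1.54 0.   1.36 0.18] w 0.208 -> shift [ -2.1   4.6 123.6] turn 0.015
```

View pics/w16.png

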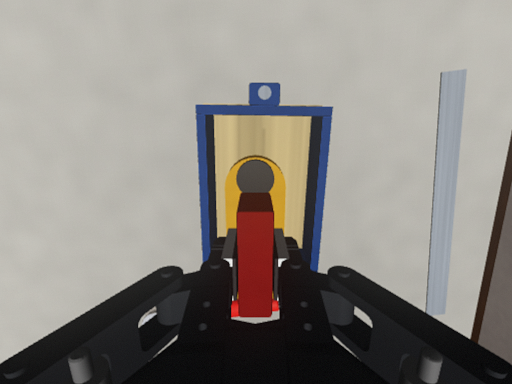

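The oblong pattern hangs centred in the grip, rib 60×17.5 mm and nearly parallel to the flask (rim edge at row 108). The correction is about (-2,6) mm with a turn of 0.015.

{"fn": "carry_out", "kwargs": {"moves": [-2,6,40,0,0,0.015,1,-2,6,80,0,0,0.015,1,-2,6,105,0,0,0.015,1,-2,6,115,0,0,0.015,1,-2,6,119,0,0,0.015,1,-2,6,121,0,0,0.015,1,-2,6,122,0,0,0.015,1,-2,6,122,0,0,0.015,1]}}

```text
time: 28.95
eef_pos: [674.8, 144.9, 33.7]
orientation: [0.001, 0.736, 0.677, 0.001]
contact_force: [-0.1, 0.8, -0.9]
grip_width: 0.201
grasp_force: 39.7
```

Run:
```python
from h import *
delta(673.2,144.4,29.6,85.3)
```

```text
t 28.95 pos [674.8 144.9  33.7] head 85.2 j [0.1  0.38 1.58 0.   1.18 0.19] w 0.201 -> shift [-0.6 -1.6  4.1] turn -0.002
```

{"fn": "carry_out", "kwargs": {"moves": [-0.5,-1.4,1.5,0,0,0,1,-0.5,-1.4,3,0,0,0,1,-0.5,-1.4,3.5,0,0,0,1,-0.5,-1.4,4,0,0,0,1,-0.5,-1.4,4,0,0,0,1]}}

```text
time: 29.45
eef_pos: [672.7, 144.5, 29.7]
orientation: [0.0, 0.736, 0.677, 0.0]
contact_force: [-3.4, -0.3, 6.3]
grip_width: 0.205
grasp_force: 40.8
```

{"fn": "carry_out", "kwargs": {"moves": [0,0,0,0,0,0,0.5,0,0,0,0,0,0,0.5,0,0,0,0,0,0,0.5,0,0,0,0,0,0,0.5,0,0,-50,0,0,0,0.5,0,0,-100,0,0,0,0.5,0,0,-150,0,0,0,0.5,0,0,-200,0,0,0,0,0,0,-202,0,0,0,0,0,0,-202,0,0,0,0]}}

```text
time: 30.45
eef_pos: [673.4, 144.5, 232.8]
orientation: [0.002, 0.736, 0.677, 0.002]
contact_force: [0.3, -0.5, -0.5]
grip_width: 0.977
grasp_force: 0.0
```

Run:
```python
from h import *
p,d,c=grab('wrist'); cv2.imwrite('pics/w17.png',p)
q,z=flask(p,d,c,(671.9,144.9),125); print(len(q),fit(q,np.array([79.,54.]),(671.9,144.9)))
pattern(p,d,c,(672,145),46,56.)
W=world(c,d); y=masks(p)['yellow']; v,u=np.nonzero(y&(abs(W[...,2]-20)<4)&(np.hypot(W[...,0]-672,W[...,1]-145)<60)); f=plane(c,np.c_[u,v],20.)
print(len(f),cv2.minAreaRect(f.astype(np.float32)))
p,d,c=grab('top'); cv2.imwrite('pics/top2.png',p); W=world(c,d)
for l in('tin','screwdriver'):
    r=eyes.find_in('top',l)[0]; i,j=map(int,r['pixel']); print(l,i,j,W[i,j].round())
```

```text
2959 (array([672.5, 145.1]), np.float64(-94.7), 'in', np.float64(0.89), 'mad', np.float64(2.1))
boss n 653 mean [671.6 144.7] rect [671.6 144.7] [59.  16.3] 85.1 z 56.4
foot n 604 mean [672.6 144.4] rect [671.6 143.5] [91.2 33.7] 85.8
595 ((671.7503051757812, 145.38233947753906), (92.22288513183594, 33.695068359375), 85.82463073730469)
tin 175 247 [557.   2.  47.]
screwdriver 147 249 [647.  -2.  23.]
```

View pics/w17.png

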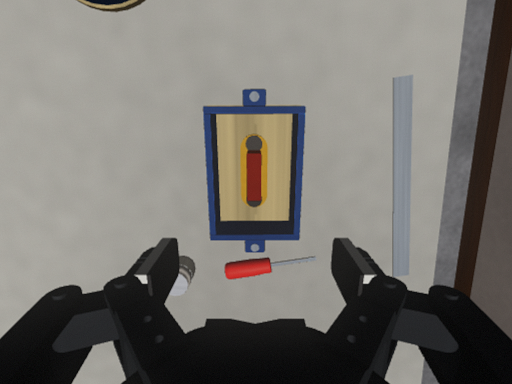

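View pics/top2.png

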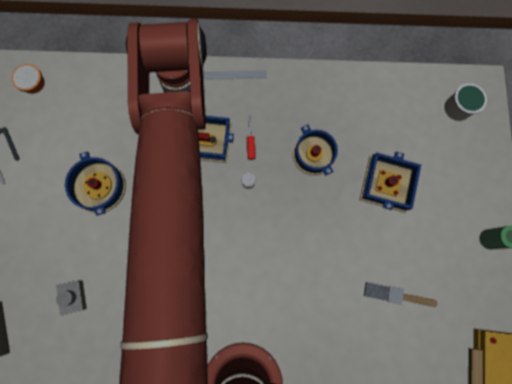

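All four patterns are centred and aligned. The tin (248,180) and screwdriver (251,147) haven't moved in the top view, and the arm is clear.

```bash
python3 -c "
from station import ctrl; print(ctrl.hand_in())"
```

```text
the job is handed in; nothing more can be done
None
```

The job is handed in at about 30 s: all four patterns stand within about 1 mm of centre in their own flasks, with the square and oblong within about 0.5° of their walls, and the tin and screwdriver are where they were.

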